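Start up the sanding bench

ROBOT

A 6-joint arm with a two-finger parallel gripper is mounted at the origin on the work surface. World frame = base frame: x ahead of the robot, y to its left, z up, the work surface at z = 0. Lengths are in mm, angles in rad, forces in N, time in s.
With the tool pointing down it reaches from about 275 to 750 mm from the base axis. Payload 10.2 kg.
Tool frame: the origin (TCP) lies midway between the tips of the shut fingers; the grasp point (between the pads) lies grasp_offset behind it (grasp_offset is the distance from the TCP to the grasp point, in mm); x points along the fingers, z is the direction in which the jaws open and shut, and the axes are right-handed (so a half turn about x gives the same grasp; the last joint's range is limited). The gripper opens to 85 mm and grips with 20 to 120 N. Pads are 22 mm wide; open, the fingers measure 114 mm over their backs; the gripper's body (76 mm by 85 mm) begins 54 mm behind the grasp point. The pads swing forward as they close: fully open they stand 13 mm farther back than shut.
Start: joints at [1.059, 0.313, 1.498, -0, 1.331, -0.223], TCP at [149.534, 503.26, 209.294] pointing down, gripper open.
Joint ranges: [-2.94, 2.94], [-0.97, 2.17], [0.19, 2.56], [-1.23, 4.37], [0.02, 3.11], [-2.88, 2.88]. Speed limits (rad/s): [2.39, 2.39, 3.01, 3.14, 3.14, 3.14].

INTERFACE

Orientations are given as a unit quaternion [w, x, y, z].
In Python, from rig import sense, capture, calibration, finish_job, grasp_offset gives the robot as it stands.
- The arm moves only by the shell command python3 -m jog 'ROWS' [FORCE]. ROWS is JSON, a list of rows, each an object with "linear": the shift along the tool's x, y, z scaled (see below), a list of three; "rotation": the turn, a rotation vector about the tool's x, y, z scaled (see below), a list of three; "grip": the finger opening in mm, from 0 to 85.4. A call has 1 to 20 rows; each row is the pose to reach, as a shift and turn from the pose measured when the call began, along the tool's axes at that moment; what a row does not reach only later rows make up. The controller multiplies each number of a shift by 0.3 m and each number of a turn by 0.5 rad. A row lasts 1/12 s, in which the tool goes at most 41.7 mm and 7.16 degrees, less where a joint would pass 70% of its speed; a pose out of reach is approached as far as the arm can. A call with a number of a shift or a turn outside -1 to 1 is refused whole. A call with a gripper value outside its range is refused whole. The fingers move at their own pace and stop on an object; FORCE is the grip in N (left out, the last holds). Time passes only in rows, so rows that repeat a pose let the fingers close. It gives the time, the measured TCP pose, the force and the opening at its end, in the units of the state.
- sense(): the state, without advancing time (a new reading comes with each control period).
- capture(name): name is "side" or "top"; returns (picture, depth): 384x512x3 uint8, red, green, blue; 384x512 float32, mm along the optical axis (not along the pixel's ray), 0 where there is no reading.
- calibration(name): a dict with "intrinsics" (3x3 intrinsics, pixels), "world_from_camera" (4x4, takes a point from camera to world coordinates). Camera axes: x right, y up, looking along -z (the intrinsics and any distortion apply to the point x, -y, -z); pixel columns grow to the right and rows downward; lengths in mm; the calibration is good to about 2 mm. A picture is of the moment at which its call begins. calibration takes no time and is no camera call.
- finish_job(): hands the job in, once; it reports no verdict.
The state is a dict: "time_s": time; "joints": joint angles; "dq": joint speeds; "tau": joint torques, N m; "eef_pos": TCP position; "ee_rot": TCP orientation; "force": force on the tool from outside, world axes, zero at the start; "wrist_torque": the same for the moment, N m; "grip_width": opening from 0.0 (shut) to 1.0 (fully open).
Only numpy, scipy, OpenCV 4.12 (cv2) and the standard library are available. Lean on these libraries where they do the work, as an engineer would, in place of code of your own. Each camera call takes 0.05 s, during which the arm holds its last target.

TASK

Get the bench ready for sanding the drawer, pressing with closed fingers: first switch on the dust extractor by pressing the raised end of the large rocker fully down, then switch on the socket block at the raised end of its small rocker in the same way, and last press the starter box's flat round start button fully down for a moment and let it spring back up. Do not press the mushroom-headed stop button, do not lift or shift the loose socket block, and leave everything else on the bench where it lies.

Things in the scene. Friction and masses are not known exactly. Their poses are not given: they have to be found in the camera images.
- extractor_box: dust extractor's switch: grey box screwed to the bench, 110 (x) x 100 (y) x 50 mm, with one large grey paddle rocker in the middle of its top. Origin: centre of underside, z up.
- extractor_rocker (a joint): angle of the large rocker: 0 = off, 0.349 (20 deg) = on, at a solid stop; starts at 0 to 0.05, no spring, stays where left, about 3 N to push. A shallow V, 68 mm long along the box's x, 44 mm wide, hinged at the bottom of the V, 60 mm above the bench over the box's origin. Its raised half is the one to the box's +x (away from the robot).
- extractor_rocker_press (a point): point on top of the raised half of the large rocker, 22 mm from its hinge, where to press; moves with the rocker. Off, this half slopes up at 20 deg to its end 12 mm above the hinge (this point 68 mm above the bench); on, it lies level at 60 mm. Off, the point's x axis points level from hinge to raised end.
- socket_block: sander's socket block: loose white block standing on the bench, 80 (x) x 170 (y) x 45 mm, about 1.2 kg, with two round sockets and, towards its +y end, one small grey rocker. Origin: centre of underside, z up.
- socket_rocker (a joint): angle of the small rocker: 0 = off, 0.349 (20 deg) = on, at a solid stop; starts at 0 to 0.05, no spring, stays where left, about 2.5 N to push. A shallow V, 48 mm long along the block's y, 26 mm wide, hinged at the bottom of the V, 52 mm from the block's origin along +y, 55 mm above the bench. Its raised half is the one to the block's +y end.
- socket_rocker_press (a point): point on top of the raised half of the small rocker, 16 mm from its hinge, where to press; moves with the rocker. Off, this half slopes up at 20 deg to its end 8 mm above the hinge (this point 60 mm above the bench); on, it lies level at 55 mm. Off, the point's x axis points level from hinge to raised end.
- starter_box: sander's starter: grey box screwed to the bench, 90 (x) x 150 (y) x 50 mm, with two grey round push buttons 72 mm apart on its top: the flat-topped start button towards its +y end, the mushroom-headed stop button towards its -y end. Origin: centre of underside, z up.
- start_button (a joint): travel of the start button (m): 0 = up, 0.006 = fully down. Springs back; fully down takes 5 N.
- start_button_top (a point): centre of the top of the start button: flat, 28 mm across, in a 44 mm black collar; 74 mm above the bench when up, its top 10 mm above the collar.
- stop_button (a joint): travel of the stop button (m): 0 = up, 0.006 = fully down; springs back. Not to be pressed.
- stop_button_top (a point): centre of the top of the stop button: mushroom head 52 mm across, 88 mm above the bench.
- pine_block0: loose pine sanding block, 45 x 75 x 22 mm, lying flat; origin centre of underside. Not part of the job.
- pine_block1: another such pine block, 45 x 75 x 22 mm. Not part of the job.
- pine_block2: another such pine block, 45 x 75 x 22 mm. Not part of the job.
- sandpaper_roll: dark red upright roll of sandpaper, 80 mm across, 90 mm tall; origin centre of underside. Not part of the job.
- screwdriver: screwdriver lying on the bench; origin at its middle underneath, lies along its x. Not part of the job.
- tin_lid: blue tin lid lying flat, 68 mm across, 7 mm thick; origin centre of underside. Not part of the job.
- paint_tin: closed paint tin, 68 mm across, 75 mm tall, upright; origin centre of underside. Not part of the job.
- bottle_cap: blue plastic cap, 36 mm across, 18 mm tall; origin centre of underside. Not part of the job.
Things that resemble listed ones, but are neither listed nor needed, are in the scene too. Leave any turquoise look-alike of the extractor_box alone.

How it is judged (in metres and radians):
On the way, in this order (a step that is already met when the one before it is completed fails the run):
1. the large extractor rocker is fully on (value of joint extractor_rocker above 0.28 rad), for 0.1 s.
2. then the small socket rocker is fully on (value of joint each of extractor_rocker, socket_rocker above 0.28 rad), for 0.1 s.
3. then the start button is pressed down, with both rockers on (all of step 2 and value of joint start_button above 0.0045 m), for 0.1 s.
At the end, for the whole second after the job is handed in: Both rockers are on (past 0.28 of 0.349 rad), the start and stop buttons are up (within 1 mm), the socket block stands level and still within 30 mm of where it stood, and every bystander is within 30 mm of where it lay (all of step 2 and value of joint each of start_button, stop_button below 0.001 m and distance of each of socket_block, pine_block0, pine_block1, pine_block2, sandpaper_roll, screwdriver, tin_lid, paint_tin, bottle_cap from where it was at the start of the episode below 0.03 m and angle between socket_block's own z axis and vertical below 0.05 rad and linear speed of socket_block below 0.02 m/s); the robot touches nothing.
It fails at once if the socket rocker is switched on while the extractor is off (value of joint socket_rocker above 0.28 rad and not (value of joint extractor_rocker above 0.28 rad)).
It fails at once if the start button is pressed (over 3 mm) before both rockers are on (value of joint start_button above 0.003 m and not (value of joint each of extractor_rocker, socket_rocker above 0.28 rad)).
It fails at once if the stop button is pressed (over 2 mm) (value of joint stop_button above 0.002 m).
It fails at once if the socket block is lifted over 12 mm or shifted over 30 mm (height (world z) of socket_block above 0.012 m or not (distance of socket_block from where it was at the start of the episode below 0.03 m)).
It fails at once if a bystander is lifted over 15 mm, carried or pushed over 30 mm from its place (height (world z) of any of pine_block0, pine_block1, pine_block2, sandpaper_roll, screwdriver, tin_lid, paint_tin, bottle_cap above 0.015 m or distance of any of pine_block0, pine_block1, pine_block2, sandpaper_roll, screwdriver, tin_lid, paint_tin, bottle_cap from where it was at the start of the episode above 0.03 m).
It also fails if it takes over 51 s, if anything falls off the work surface, if the arm or the gripper's body presses on something with over 40 N, if the wrist force passes 120 N, or if a joint passes its speed limit or range.

## Working session

There is one attempt and no reset: what is moved stays moved. The work goes in short steps, Python scripts to look and compute and a shell command to move; the robot and the scene stay as the last step left them, time stands still between calls to the robot, and variables do not carry over. Pictures are saved under pics/ and viewed, and the job is handed in when it is done.

```bash
mkdir -p pics; ls; python3 - <<'E'
from rig import *
import cv2,numpy as np
import rig
s=sense();print(s);print(grasp_offset)
for n in("top","side"):
    p,d=capture(n);cv2.imwrite(f"pics/{n}0.png",p[:,:,::-1]);np.save(f"pics/{n}0.npy",d);np.save(f"pics/{n}0c.npy",p)
    print(calibration(n))
E
```

```text
pics
{'time_s': 0.0, 'joints': array([ 1.05860662e+00,  3.13439003e-01,  1.49844167e+00,  2.81352211e-05,
        1.33099877e+00, -2.23378864e-01]), 'dq': array([-2.92442534e-04, -3.39513277e-04, -2.02298266e-05, -5.83930143e-05,
       -1.20903042e-04,  7.39279974e-07]), 'tau': array([ 5.27692373e-04, -4.12269580e+01, -2.59740365e+01, -2.09141963e-04,
        4.21415549e-03,  1.01015269e-05]), 'eef_pos': array([149.37709265, 503.00366866, 208.73899645]), 'ee_rot': array([ 0.56632939, -0.42301749,  0.56716892,  0.42266612]), 'force': array([0.66883697, 0.76644537, 0.00495112]), 'wrist_torque': array([ 0.01912874,  0.02519509, -0.03599998]), 'grip_width': 0.9980297917982788}
18.700000000000003
{'intrinsics': array([[375.70973287,   0.        , 252.89776038],
       [  0.        , 375.70973287, 196.17192246],
       [  0.        ,   0.        ,   1.        ]]), 'world_from_camera': array([[ 1.72753874e-02,  9.94935198e-01, -9.90227890e-02,
         4.10763173e+02],
       [-9.99839749e-01,  1.76552578e-02,  2.96112063e-03,
        -1.76719977e+01],
       [ 4.69439601e-03,  9.89557660e-02,  9.95080760e-01,
         1.08841676e+03],
       [ 0.00000000e+00,  0.00000000e+00,  0.00000000e+00,
         1.00000000e+00]])}
{'intrinsics': array([[415.64997363,   0.        , 253.59183983],
       [  0.        , 415.64997363, 188.20800094],
       [  0.        ,   0.        ,   1.        ]]), 'world_from_camera': array([[-9.39032560e-01,  2.00539856e-01, -2.79287695e-01,
         2.51261417e+02],
       [-3.43544391e-01, -5.14245261e-01,  7.85830175e-01,
         7.76735433e+02],
       [ 1.39678968e-02,  8.33867842e-01,  5.51787387e-01,
         6.34902901e+02],
       [ 0.00000000e+00,  0.00000000e+00,  0.00000000e+00,
         1.00000000e+00]])}
```

View pics/top0.png

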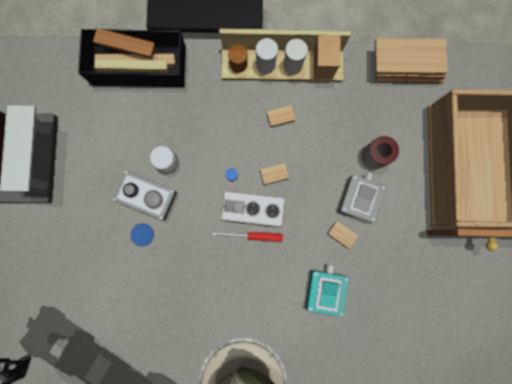

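View pics/side0.png

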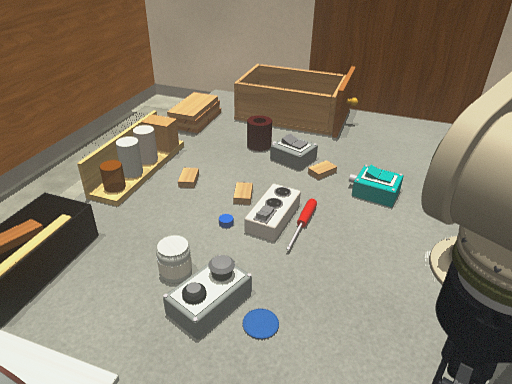

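The top view shows the grey extractor box at about (363,199), the socket block at (254,210) with its rocker at the left end (235,206), and the starter at (145,195). On the starter, the black-collared start button is at (130,190) and the mushroom at (153,199). The turquoise look-alike is at (328,293). I'll zoom in on these.

```bash
python3 - <<'E'
import cv2,numpy as np
t=cv2.imread("pics/top0.png");s=cv2.imread("pics/side0.png")
def c(im,x,y,w,h,k): return cv2.resize(im[y:y+h,x:x+w],None,fx=k,fy=k,interpolation=cv2.INTER_CUBIC)
a=[c(t,x,y,66,50,6) for x,y in((330,173),(220,185),(112,168))]
a.append(c(s,260,125,66,50,6))
cv2.imwrite("pics/z1.png",np.vstack([np.hstack(a[:2]),np.hstack(a[2:])]))
b=[c(s,240,180,66,60,6),c(s,160,250,99,90,4)]
cv2.imwrite("pics/z2.png",np.hstack(b))
E
```

```text
(no output)
```

View pics/z1.png

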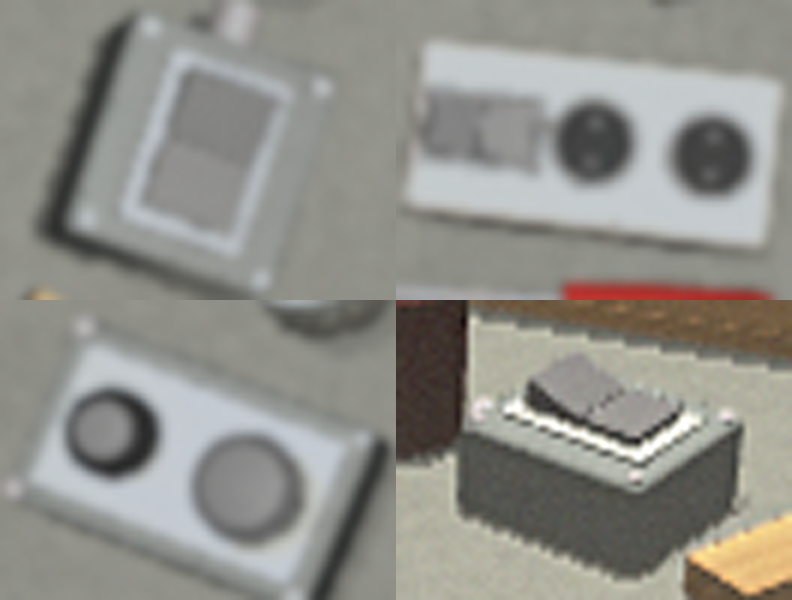

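View pics/z2.png

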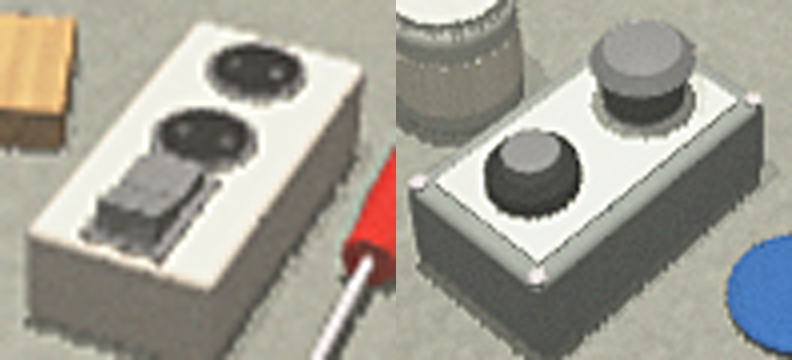

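```bash
cat > h.py <<'E'
import numpy as np
from rig import *
from scipy.spatial.transform import Rotation as R
def ray(n,u,v,z):
    c=calibration(n);K=c["intrinsics"];T=c["world_from_camera"]
    d=np.array([(u-K[0,2])/K[0,0],-(v-K[1,2])/K[1,1],-1.]);d=T[:3,:3]@d;o=T[:3,3]
    return o+d*(z-o[2])/d[2]
def proj(n,p):
    c=calibration(n);K=c["intrinsics"];T=c["world_from_camera"]
    q=T[:3,:3].T@(np.asarray(p,float)-T[:3,3]);q=np.array([q[0],-q[1],-q[2]]);return (K@q/q[2])[:2]
def tool(dw): # world shift -> tool-axes row numbers
    s=sense();w,x,y,z=s["ee_rot"];r=R.from_quat([x,y,z,w]);return r.inv().apply(dw)/300
def st():
    s=sense();w,x,y,z=s["ee_rot"];return s,R.from_quat([x,y,z,w])
E
python3 - <<'E'
from h import *
np.set_printoptions(precision=1,suppress=True)
def z(n,x0,y0,k,pts,h): return [ray(n,x0+(x+.5)/k-.5,y0+(y+.5)/k-.5,h) for x,y in pts]
d=np.load("pics/top0.npy")
# extractor
q=z("top",330,173,6,[(170,55),(297,93),(240,255),(123,215)],51)
c=np.mean(q,0);ax=(q[0]+q[1]-q[2]-q[3])[:2];ax/=np.linalg.norm(ax)
print("ext",c,ax,np.degrees(np.arctan2(*ax[::-1])),"hinge",z("top",330,173,6,[(205,153)],60),[np.linalg.norm(q[i]-q[i-1]) for i in range(4)])
q=z("side",260,125,6,[(480-396,408-300),(732-396,415-300),(637-396,475-300)],50)
print("ext side corners",q)
q=z("top",330,173,6,[(148,25),(322,88),(262,278),(85,217)],50);print("ext top corners",q,np.mean(q,0))
# socket
q=z("top",220,185,6,[(29,40),(387,80),(366,245),(9,205)],45)
c=np.mean(q,0);ay=(q[0]+q[3]-q[1]-q[2])[:2];ay/=np.linalg.norm(ay)
print("sock",c,ay,np.degrees(np.arctan2(*ay[::-1])),"hinge pred",c[:2]+52*ay,"hinge seen",z("top",220,185,6,[(483-396,130)],55),[np.linalg.norm(q[i]-q[i-1]) for i in range(4)])
q=z("side",240,180,6,[(195,22),(362,68),(215,290),(30,235)],45);print("sock side",q,np.mean(q,0))
print("start",z("top",112,168,6,[(100,132)],74),"side",z("side",160,250,4,[(529-396,152)],74))
print("stop",z("top",112,168,6,[(248,188)],88),"side",z("side",160,250,4,[(642-396,50)],88))
T=calibration("top")["world_from_camera"];K=calibration("top")["intrinsics"]
for n,u,v in(("start",128,189.5),("stop",153,199),("extup",366,191),("extlo",361,206),("sockup",227,206),("socklo",241,207)):
    D=d[int(v),int(u)];pc=np.array([(u-K[0,2])/K[0,0]*D,-(v-K[1,2])/K[1,1]*D,-D,1]);print(n,D,(T@pc)[:3])
E
```

```text
ext [ 513.6 -329.9   51. ] [ 0.9 -0.3] -18.3677350906703 hinge [array([ 513.2, -326. ,   60. ])] [np.float64(78.21551918123421), np.float64(61.174077670298516), np.float64(80.53356102314372), np.float64(56.602812620801906)]
ext side corners [array([ 577.2, -316.2,   50. ]), array([ 455.4, -356.3,   50. ]), array([ 484.2, -276.8,   50. ])]
ext top corners [array([ 573.7, -303.1,   50. ]), array([ 545.5, -383.8,   50. ]), array([ 456.8, -354.6,   50. ]), array([ 483.5, -273.1,   50. ])] [ 514.9 -328.7   50. ]
sock [480.7 -20.3  45. ] [0.1 1. ] 84.61270623474665 hinge pred [485.6  31.4] hinge seen [array([484.8,  30.6,  55. ])] [np.float64(77.2324099036133), np.float64(167.63443334432603), np.float64(77.22593708388938), np.float64(165.9572809137537)]
sock side [array([ 512.7, -103.1,   45. ]), array([435.3, -94.6,  45. ]), array([448.4,  70.8,  45. ]), array([525.3,  64.5,  45. ])] [480.4 -15.6  45. ]
start [array([523.7, 317.8,  74. ])] side [array([525.6, 320.5,  74. ])]
stop [array([498.2, 246.2,  88. ])] side [array([498.5, 256.1,  88. ])]
start 1019.0257 [523.8 318.3  74.6]
stop 1002.9203 [498.  245.8  88.4]
extup 1028.9908 [ 532.1 -330.2   67.3]
extlo 1033.7671 [ 491.4 -318.6   58.5]
sockup 1026.9391 [484.5  49.6  63.5]
socklo 1032.6327 [482.8  11.4  57.8]
```

```bash
python3 - <<'E'
from h import *
np.set_printoptions(precision=3,suppress=True)
s,r=st();print(r.as_matrix());p=s["eef_pos"]
y=np.degrees(np.arctan2(*r.as_matrix()[:2,2][::-1]));print("jaw az",y)
print(tool(np.array([390,225,215])-p))
a=np.radians(-18.37);C=np.array([514,-328]);print("ext press",C+23*np.array([np.cos(a),np.sin(a)]))
a=np.radians(85);C=np.array([481,-19]);print("sock press",C+(52+17)*np.array([np.cos(a),np.sin(a)]))
d=np.load("pics/top0.npy");K=calibration("top")["intrinsics"];T=calibration("top")["world_from_camera"]
for n,u,v in(("roll",370,150),("tin",162,156)):
    D=d[v,u];print(n,(T@np.array([(u-K[0,2])/K[0,0]*D,-(v-K[1,2])/K[1,1]*D,-D,1]))[:3])
E
```

```text
[[-0.001 -0.959  0.285]
 [-0.001  0.285  0.959]
 [-1.     0.    -0.001]]
jaw az 73.45393687315858
[-0.02  -1.033 -0.66 ]
ext press [ 535.828 -335.248]
sock press [487.014  49.737]
roll [ 640.933 -334.91    91.837]
tin [616.942 229.081  78.514]
```

```bash
python3 -m jog '[{"linear":[0,-0.95,-0.65],"rotation":[0,0,0],"grip":0},{"linear":[0,-0.95,-0.65],"rotation":[0,0,0],"grip":0},{"linear":[0,-0.95,-0.65],"rotation":[0,0,0],"grip":0},{"linear":[0,-0.95,-0.65],"rotation":[0,0,0],"grip":0},{"linear":[0,-0.95,-0.65],"rotation":[0,0,0],"grip":0},{"linear":[0,-0.95,-0.65],"rotation":[0,0,0],"grip":0},{"linear":[0,-0.95,-0.65],"rotation":[0,0,0],"grip":0},{"linear":[0,-0.95,-0.65],"rotation":[0,0,0],"grip":0},{"linear":[0,-0.95,-0.65],"rotation":[0,0,0],"grip":0},{"linear":[0,-0.95,-0.65],"rotation":[0,0,0],"grip":0},{"linear":[0,-0.95,-0.65],"rotation":[0,0,0],"grip":0},{"linear":[0,-0.95,-0.65],"rotation":[0,0,0],"grip":0}]' 30
python3 - <<'E'
from h import *
s,r=st();print(s["eef_pos"],s["grip_width"],s["joints"],tool(np.array([536,-335,200])-s["eef_pos"]))
E
```

```text
time_s: 1.1
eef_pos: [366.4, 235.6, 208.8]
ee_rot: [0.566, -0.423, 0.567, 0.423]
force: [0.1, 0.1, -0.4]
grip_width: -0.0
[366.42957636 235.56639527 208.82138967] -0.0001228835540871187 [ 3.01443169e-01  1.15329219e-01  1.74580716e+00 -5.56662568e-04
  1.28174748e+00 -9.81145697e-01] [ 0.03049535 -1.0822618  -1.66292281]
```

```bash
python3 -m jog '[{"linear":[0,-0.54,-0.85],"rotation":[0,0,0],"grip":0},{"linear":[0,-0.54,-0.85],"rotation":[0,0,0],"grip":0},{"linear":[0,-0.54,-0.85],"rotation":[0,0,0],"grip":0},{"linear":[0,-0.54,-0.85],"rotation":[0,0,0],"grip":0},{"linear":[0,-0.54,-0.85],"rotation":[0,0,0],"grip":0},{"linear":[0,-0.54,-0.85],"rotation":[0,0,0],"grip":0},{"linear":[0,-0.54,-0.85],"rotation":[0,0,0],"grip":0},{"linear":[0,-0.54,-0.85],"rotation":[0,0,0],"grip":0},{"linear":[0,-0.54,-0.85],"rotation":[0,0,0],"grip":0}]'
python3 - <<'E'
from h import *
s,r=st();print(s["eef_pos"],s["joints"],tool(np.array([536,-335,100])-s["eef_pos"]))
E
```

```text
time_s: 1.85
eef_pos: [449.7, -55.9, 208.7]
ee_rot: [0.566, -0.422, 0.568, 0.423]
force: [-0.4, 1.1, -0.1]
grip_width: -0.001
[449.6999966  -55.90539164 208.66008897] [-3.82419967e-01  1.55152309e-01  1.70005403e+00 -1.32938898e-03
  1.28759159e+00 -1.66306140e+00] [ 0.36242447 -0.54198219 -0.80890769]
```

```bash
python3 -m jog '[{"linear":[0,-0.542,-0.809],"rotation":[0,0,0],"grip":0},{"linear":[0,-0.542,-0.809],"rotation":[0,0,0],"grip":0},{"linear":[0,-0.542,-0.809],"rotation":[0,0,0],"grip":0},{"linear":[0,-0.542,-0.809],"rotation":[0,0,0],"grip":0},{"linear":[0,-0.542,-0.809],"rotation":[0,0,0],"grip":0},{"linear":[0,-0.542,-0.809],"rotation":[0,0,0],"grip":0},{"linear":[0,-0.542,-0.809],"rotation":[0,0,0],"grip":0},{"linear":[0,-0.542,-0.809],"rotation":[0,0,0],"grip":0},{"linear":[0.36,-0.542,-0.809],"rotation":[0,0,0],"grip":0},{"linear":[0.36,-0.542,-0.809],"rotation":[0,0,0],"grip":0},{"linear":[0.36,-0.542,-0.809],"rotation":[0,0,0],"grip":0},{"linear":[0.36,-0.542,-0.809],"rotation":[0,0,0],"grip":0},{"linear":[0.36,-0.542,-0.809],"rotation":[0,0,0],"grip":0}]'
python3 - <<'E'
from h import *
import cv2
s,r=st();print(s["eef_pos"],s["joints"],tool(np.array([536,-335,58])-s["eef_pos"]))
p,d=capture("side");print(proj("side",s["eef_pos"]),proj("side",[536,-335,68]))
cv2.imwrite("pics/s1.png",cv2.resize(p[90:190,220:350,::-1],None,fx=6,fy=6))
E
```

```text
time_s: 2.93
eef_pos: [536.8, -332.8, 100.9]
ee_rot: [0.566, -0.423, 0.567, 0.424]
force: [-0.2, -0.4, 0.5]
grip_width: 0.0
[ 536.78173417 -332.7729385   100.94563034] [-7.39530680e-01  6.40697332e-01  1.28559147e+00 -1.49240980e-03
  1.21743618e+00 -2.02236402e+00] [ 1.43155212e-01  3.21735382e-05 -7.81072351e-03]
[288.80945269 127.31828845] [288.60225138 136.96163484]
```

View pics/s1.png

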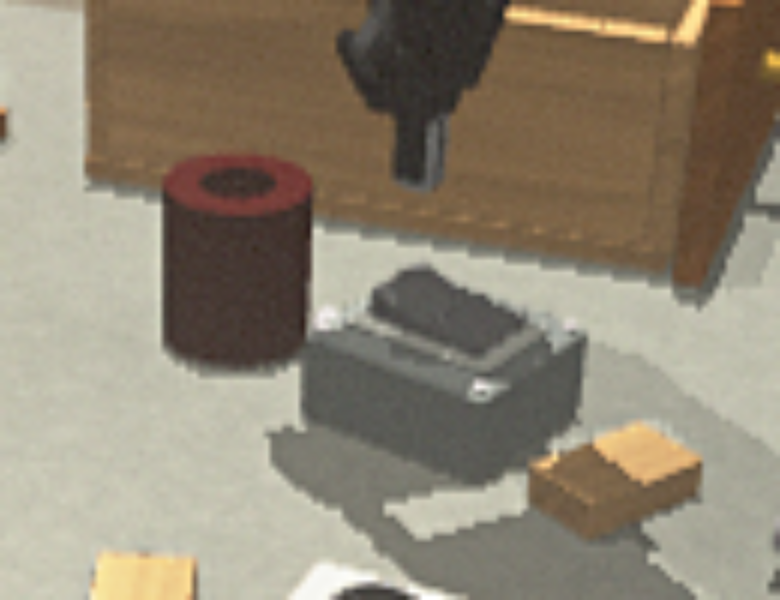

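The tip shows at about px (289,120), while the TCP projects to (289,127). I'll check that mismatch with depth before pressing.

```bash
python3 - <<'E'
from h import *
import cv2
np.set_printoptions(precision=1,suppress=True)
s,r=st();print(s["eef_pos"],s["time_s"])
for n in("side","top"):
  p,d=capture(n);K=calibration(n)["intrinsics"];T=calibration(n)["world_from_camera"]
  v,u=np.mgrid[0:384,0:512];X=np.stack([(u-K[0,2])/K[0,0]*d,-(v-K[1,2])/K[1,1]*d,-d,np.ones_like(d)],-1)@T.T
  m=(d>0)&(np.hypot(X[...,0]-536,X[...,1]+333)<45)&(X[...,2]>76)
  q=X[m];o=np.argsort(q[:,2])[:12];print(n,m.sum(),q[o][:,:3],np.stack([u[m],v[m]],1)[o][:6].tolist())
  print(proj(n,s["eef_pos"]))
  if n=="top":cv2.imwrite("pics/t1.png",cv2.resize(p[130:250,300:440,::-1],None,fx=5,fy=5))
E
```

```text
[ 537.4 -333.8  102.7] 2.9833
side 1501 [[ 546.4 -331.1  123.8]
 [ 535.7 -325.8  124.6]
 [ 532.4 -324.8  125.6]
 [ 546.3 -329.9  127.5]
 [ 538.5 -324.2  128. ]
 [ 541.2 -323.1  128. ]
 [ 535.7 -325.   128.1]
 [ 526.1 -334.3  129. ]
 [ 526.9 -326.   129.2]
 [ 529.1 -322.9  130.1]
 [ 549.4 -329.5  130.3]
 [ 531.4 -320.3  130.8]] [[286, 120], [289, 121], [290, 121], [286, 119], [288, 120], [287, 120]]
[288.8 126.6]
top 1838 [[ 555.5 -293.6  211.7]
 [ 557.4 -295.   214.7]
 [ 529.  -295.6  339.7]
 [ 502.2 -307.7  378.2]
 [ 506.  -303.9  378.2]
 [ 513.4 -294.2  379.2]
 [ 509.5 -299.4  380.1]
 [ 507.6 -301.3  380.3]
 [ 503.8 -304.9  380.6]
 [ 496.2 -314.   381. ]
 [ 511.3 -297.2  381.1]
 [ 498.1 -312.   381.4]] [[369, 174], [370, 173], [390, 177], [404, 188], [402, 186], [397, 182]]
[371.4 187.5]
```

View pics/t1.png

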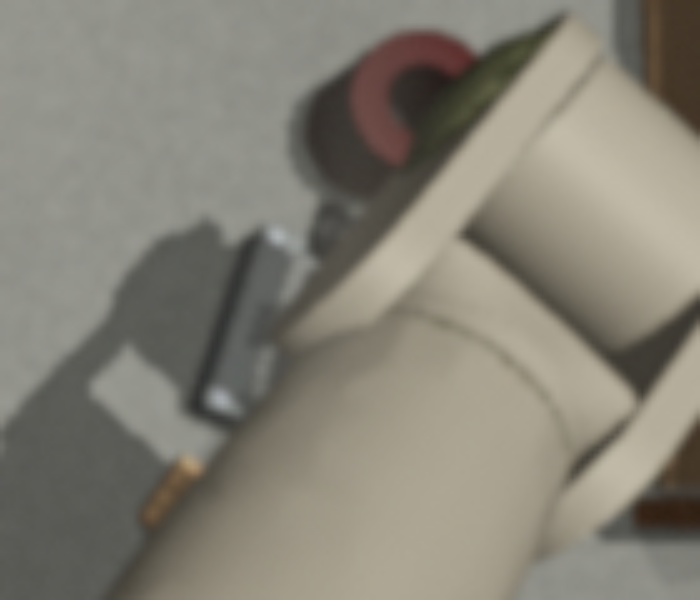

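```bash
python3 -m jog '[{"linear":[0.03,0,-0.005],"rotation":[0,0,0],"grip":0},{"linear":[0.06,0,-0.005],"rotation":[0,0,0],"grip":0},{"linear":[0.09,0,-0.005],"rotation":[0,0,0],"grip":0},{"linear":[0.1,0,-0.005],"rotation":[0,0,0],"grip":0},{"linear":[0.1,0,-0.005],"rotation":[0,0,0],"grip":0}]'
python3 - <<'E'
from h import *
import cv2
s,r=st();print(s["eef_pos"],s["force"],tool(np.array([536,-335,58])-s["eef_pos"]))
p,d=capture("side");print(proj("side",s["eef_pos"]))
cv2.imwrite("pics/s2.png",cv2.resize(p[90:190,220:350,::-1],None,fx=6,fy=6))
E
```

```text
time_s: 3.5
eef_pos: [536.4, -336.1, 72.1]
ee_rot: [0.566, -0.423, 0.567, 0.422]
force: [-0.3, 1.3, -0.2]
grip_width: 0.001
[ 536.4469472  -336.05683128   72.0833209 ] [-0.26043378  1.32403335 -0.16799547] [0.04693768 0.00245159 0.00304148]
[288.63831253 135.5818899 ]
```

View pics/s2.png

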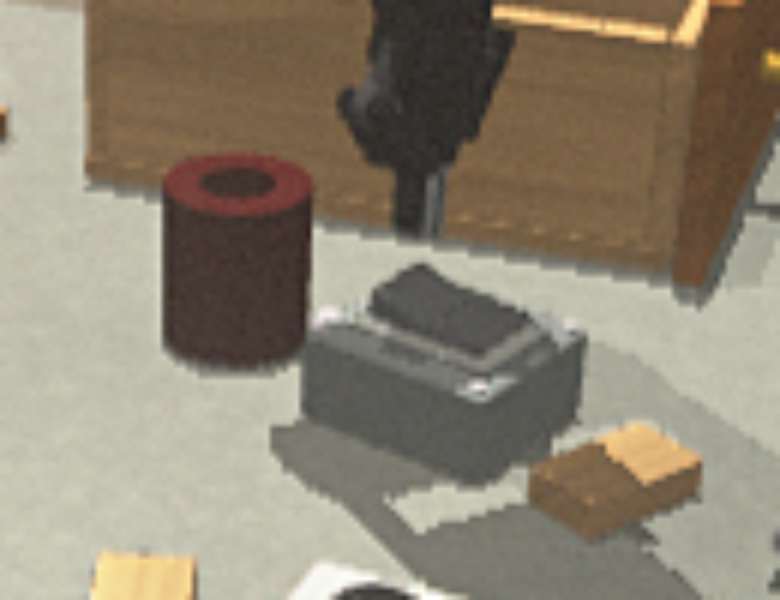

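The tip appears about 20 mm above the reported TCP, and there's no contact yet. I'll keep going down in small steps and watch the force.

```bash
python3 -m jog '[{"linear":[0.02,0.0,0.003],"rotation":[0,0,0],"grip":0},{"linear":[0.04,0.0,0.003],"rotation":[0,0,0],"grip":0},{"linear":[0.06,0,0.003],"rotation":[0,0,0],"grip":0},{"linear":[0.06,0,0.003],"rotation":[0,0,0],"grip":0}]'
python3 - <<'E'
from h import *
import cv2
s,r=st();print(s["eef_pos"],s["force"],tool(np.array([536,-335,38])-s["eef_pos"]))
p,d=capture("side");print(proj("side",s["eef_pos"]))
cv2.imwrite("pics/s3.png",cv2.resize(p[90:190,220:350,::-1],None,fx=6,fy=6))
E
```

```text
time_s: 3.88
eef_pos: [536.5, -335.0, 53.3]
ee_rot: [0.566, -0.423, 0.567, 0.423]
force: [0.7, 0.2, -0.3]
grip_width: 0.002
[ 536.470698   -334.98544543   53.2609829 ] [ 0.69740575  0.16213811 -0.29697476] [ 0.05087149  0.0014591  -0.00042142]
[288.16253057 141.2743097 ]
```

View pics/s3.png

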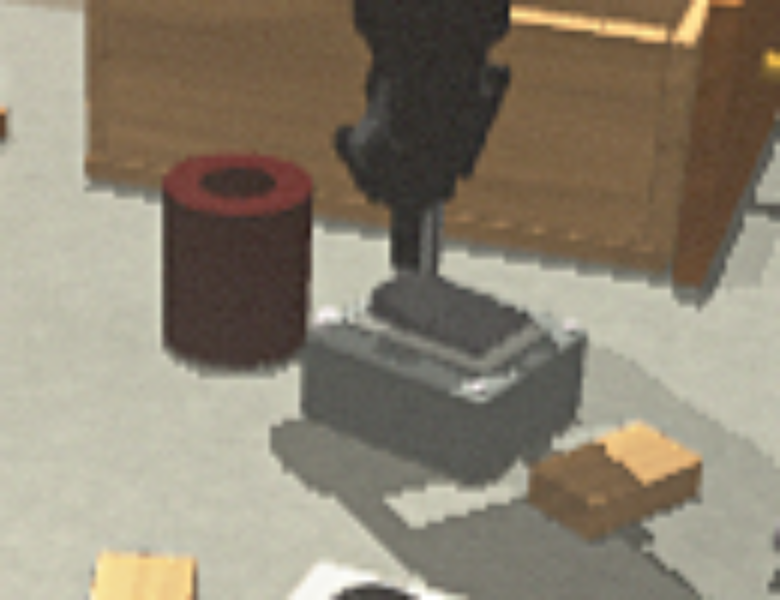

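```bash
python3 -m jog '[{"linear":[0.01,0,0],"rotation":[0,0,0],"grip":0},{"linear":[0.02,0,0],"rotation":[0,0,0],"grip":0},{"linear":[0.025,0,0],"rotation":[0,0,0],"grip":0},{"linear":[0.025,0,0],"rotation":[0,0,0],"grip":0}]'
python3 - <<'E'
from h import *
import cv2
s,r=st();print(s["eef_pos"],s["force"])
p,d=capture("side")
cv2.imwrite("pics/s4.png",cv2.resize(p[90:190,220:350,::-1],None,fx=6,fy=6))
E
```

```text
time_s: 4.27
eef_pos: [536.8, -335.3, 46.4]
ee_rot: [0.566, -0.423, 0.567, 0.422]
force: [-0.2, -0.0, 0.3]
grip_width: 0.003
[ 536.77874874 -335.28012698   46.42758248] [-0.18317548 -0.02695231  0.31604985]
```

View pics/s4.png

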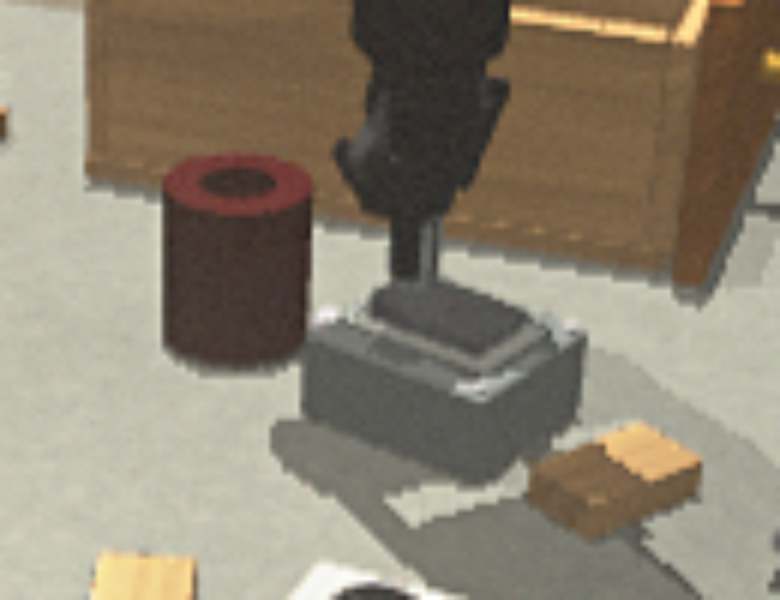

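```bash
python3 -m jog '[{"linear":[0.01,0,0],"rotation":[0,0,0],"grip":0},{"linear":[0.02,0,0],"rotation":[0,0,0],"grip":0},{"linear":[0.02,0,0],"rotation":[0,0,0],"grip":0}]'
python3 - <<'E'
from h import *
import cv2
s,r=st();print(s["eef_pos"],s["force"])
p,d=capture("side")
cv2.imwrite("pics/s5.png",cv2.resize(p[90:190,220:350,::-1],None,fx=6,fy=6))
E
```

```text
time_s: 4.57
eef_pos: [536.7, -335.2, 40.0]
ee_rot: [0.566, -0.423, 0.567, 0.422]
force: [0.5, -0.2, 1.4]
grip_width: 0.001
[ 536.65033455 -335.21847171   39.99797423] [ 0.48968687 -0.19658339  1.39650332]
```

View pics/s5.png

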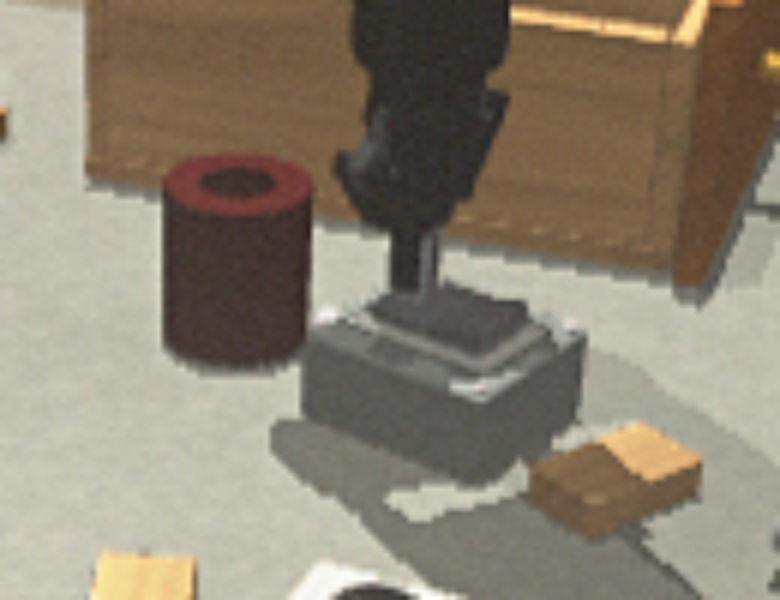

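```bash
python3 -m jog '[{"linear":[0.007,0,0],"rotation":[0,0,0],"grip":0},{"linear":[0.012,0,0],"rotation":[0,0,0],"grip":0},{"linear":[0.012,0,0],"rotation":[0,0,0],"grip":0}]'
```

```text
time_s: 4.87
eef_pos: [536.6, -335.2, 37.9]
ee_rot: [0.566, -0.423, 0.567, 0.423]
force: [-3.3, 3.4, 13.5]
grip_width: 0.005
```

```bash
python3 -m jog '[{"linear":[0.007,0,0],"rotation":[0,0,0],"grip":0},{"linear":[0.007,0,0],"rotation":[0,0,0],"grip":0}]'
```

```text
time_s: 5.03
eef_pos: [536.6, -335.2, 37.9]
ee_rot: [0.566, -0.424, 0.567, 0.422]
force: [-5.2, 4.1, 18.5]
grip_width: -0.004
```

```bash
python3 -m jog '[{"linear":[-0.1,0,0],"rotation":[0,0,0],"grip":0},{"linear":[-0.2,0,0],"rotation":[0,0,0],"grip":0},{"linear":[-0.3,0,0],"rotation":[0,0,0],"grip":0},{"linear":[-0.4,0,0],"rotation":[0,0,0],"grip":0},{"linear":[-0.4,0,0],"rotation":[0,0,0],"grip":0}]'
python3 - <<'E'
from h import *
import cv2
s,r=st();print(s["eef_pos"],s["force"],tool(np.array([487,49.5,150])-s["eef_pos"]))
p,d=capture("side")
cv2.imwrite("pics/s6.png",cv2.resize(p[90:190,220:350,::-1],None,fx=6,fy=6))
E
```

```text
time_s: 5.45
eef_pos: [538.3, -336.4, 164.1]
ee_rot: [0.567, -0.427, 0.567, 0.419]
force: [0.1, 0.1, 0.8]
grip_width: 0.006
[ 538.30196619 -336.37655046  164.0865194 ] [0.0929074  0.0935117  0.81356838] [0.03435808 0.5299358  1.18485777]
```

View pics/s6.png

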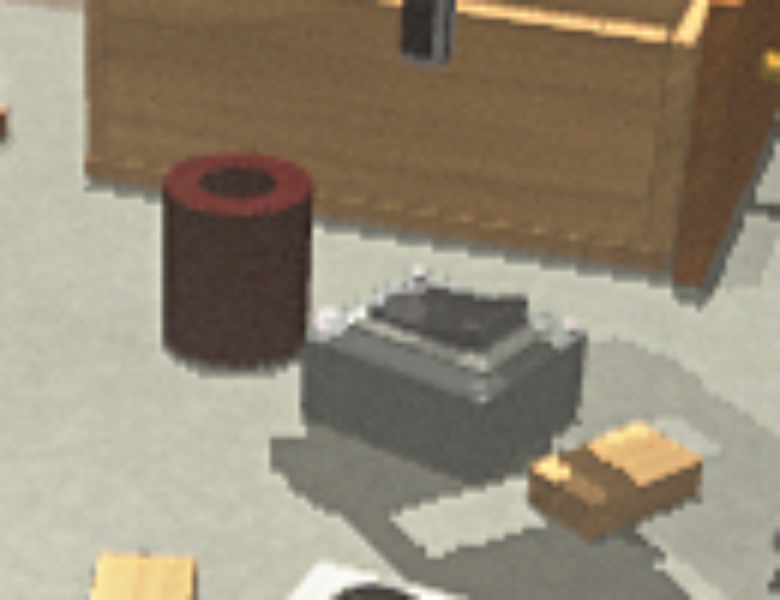

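The extractor rocker is on: the far half now lies level and the near half is raised. Next is the socket block.

```bash
python3 -m jog '[{"linear":[0,0.4,0.9],"rotation":[1,0,0],"grip":0},{"linear":[0,0.4,0.9],"rotation":[1,0,0],"grip":0},{"linear":[0,0.4,0.9],"rotation":[1,0,0],"grip":0},{"linear":[0,0.4,0.9],"rotation":[1,0,0],"grip":0},{"linear":[0,0.4,0.9],"rotation":[1,0,0],"grip":0},{"linear":[0,0.4,0.9],"rotation":[1,0,0],"grip":0},{"linear":[0,0.4,0.9],"rotation":[1,0,0],"grip":0},{"linear":[0,0.4,0.9],"rotation":[1,0,0],"grip":0},{"linear":[0,0.4,0.9],"rotation":[1,0,0],"grip":0},{"linear":[0,0.4,0.9],"rotation":[1,0,0],"grip":0}]'
python3 - <<'E'
from h import *
s,r=st();m=r.as_matrix();print(s["eef_pos"],s["joints"],tool(np.array([487,49.5,150])-s["eef_pos"]),np.degrees(np.arctan2(m[1,2],m[0,2])),m[:,0])
E
```

```text
time_s: 6.33
eef_pos: [499.0, -43.0, 158.0]
ee_rot: [0.653, -0.272, 0.654, 0.268]
force: [-0.7, -0.6, -0.3]
grip_width: -0.001
[499.00704901 -42.97070397 158.04883351] [-0.31735619  0.30593136  1.64717389 -0.00547652  1.18468462 -1.09827931] [0.02489551 0.24686236 0.18912991] 44.860756940549095 [ 0.00203466 -0.00600827 -0.99997988]
```

```bash
python3 -m jog '[{"linear":[0,0.247,0.189],"rotation":[1,0,0],"grip":0},{"linear":[0,0.247,0.189],"rotation":[1,0,0],"grip":0},{"linear":[0,0.247,0.189],"rotation":[1,0,0],"grip":0},{"linear":[0,0.247,0.189],"rotation":[1,0,0],"grip":0},{"linear":[0,0.247,0.189],"rotation":[1,0,0],"grip":0}]'
python3 - <<'E'
from h import *
s,r=st();m=r.as_matrix();print(s["eef_pos"],tool(np.array([487,49.5,60])-s["eef_pos"]),np.degrees(np.arctan2(m[1,2],m[0,2])),m[:,0])
E
```

```text
time_s: 6.75
eef_pos: [487.0, 49.1, 156.8]
ee_rot: [0.7, -0.1, 0.7, 0.095]
force: [-0.2, -0.2, -1.1]
grip_width: -0.003
[487.00825966  49.09378992 156.82167275] [0.32272447 0.0032907  0.00056875] 15.833695430099304 [ 0.00100131 -0.00609477 -0.99998093]
```

```bash
python3 -m jog '[{"linear":[0,0.003,0],"rotation":[0.72,0,0],"grip":0},{"linear":[0,0.003,0],"rotation":[0.72,0,0],"grip":0},{"linear":[0.1,0.003,0],"rotation":[0.72,0,0],"grip":0},{"linear":[0.2,0.003,0],"rotation":[0.72,0,0],"grip":0},{"linear":[0.3,0.003,0],"rotation":[0.72,0,0],"grip":0},{"linear":[0.3,0.003,0],"rotation":[0.72,0,0],"grip":0},{"linear":[0.3,0.003,0],"rotation":[0.72,0,0],"grip":0}]'
python3 - <<'E'
from h import *
import cv2
s,r=st();m=r.as_matrix();print(s["eef_pos"],s["force"],tool(np.array([487,49.5,40])-s["eef_pos"]),np.degrees(np.arctan2(m[1,2],m[0,2])),m[:,0])
p,d=capture("side");print(proj("side",s["eef_pos"]+[0,0,22]))
cv2.imwrite("pics/s7.png",cv2.resize(p[140:260,200:340,::-1],None,fx=5,fy=5))
E
```

```text
time_s: 7.33
eef_pos: [486.6, 48.3, 66.2]
ee_rot: [0.706, 0.028, 0.707, -0.032]
force: [-0.4, -0.2, 0.8]
grip_width: 0.002
[486.57937347  48.33519913  66.17521816] [-0.38861382 -0.1912996   0.78351234] [0.08722388 0.00450595 0.00119193] -4.8916154517078105 [-0.00194539 -0.00579145 -0.99998134]
[263.15824986 203.30360391]
```

View pics/s7.png

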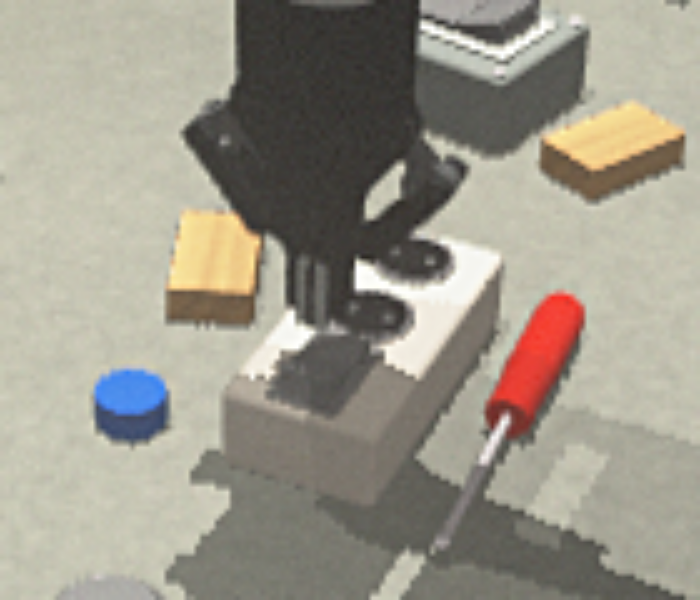

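```bash
python3 -m jog '[{"linear":[0.03,0.004,0],"rotation":[0,0,0],"grip":0},{"linear":[0.06,0.004,0],"rotation":[0,0,0],"grip":0},{"linear":[0.07,0.004,0],"rotation":[0,0,0],"grip":0},{"linear":[0.08,0.004,0],"rotation":[0,0,0],"grip":0},{"linear":[0.08,0.004,0],"rotation":[0,0,0],"grip":0}]'
python3 - <<'E'
from h import *
import cv2
s,r=st();m=r.as_matrix();print(s["eef_pos"],s["force"])
p,d=capture("side")
cv2.imwrite("pics/s8.png",cv2.resize(p[140:260,200:340,::-1],None,fx=5,fy=5))
E
```

```text
time_s: 7.8
eef_pos: [487.5, 49.5, 43.2]
ee_rot: [0.707, 0.028, 0.706, -0.032]
force: [-0.3, 0.6, -0.2]
grip_width: 0.006
[487.51502828  49.53443961  43.19089072] [-0.26920627  0.55929502 -0.19232093]
```

View pics/s8.png

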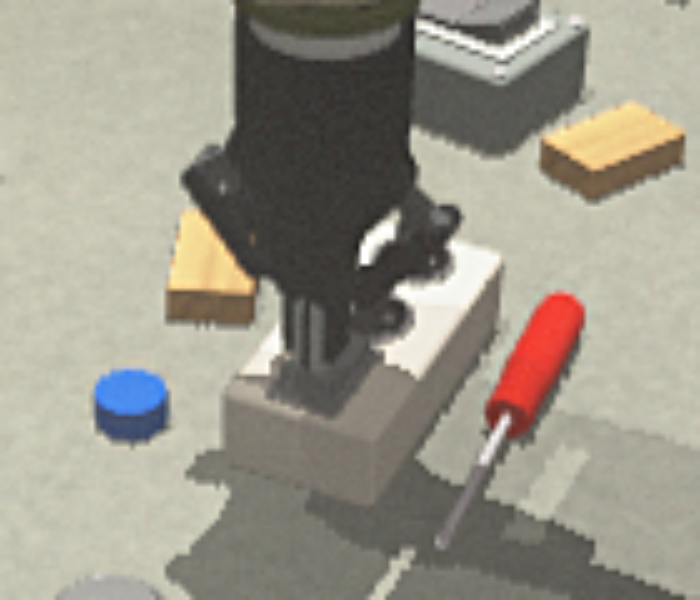

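The tip is over the raised half of the small rocker, at crop (315,375). Now I'll press in small steps.

```bash
python3 -m jog '[{"linear":[0.01,0,0],"rotation":[0,0,0],"grip":0},{"linear":[0.02,0,0],"rotation":[0,0,0],"grip":0},{"linear":[0.028,0,0],"rotation":[0,0,0],"grip":0},{"linear":[0.028,0,0],"rotation":[0,0,0],"grip":0}]'
```

```text
time_s: 8.18
eef_pos: [487.7, 49.5, 34.8]
ee_rot: [0.707, 0.028, 0.706, -0.032]
force: [-0.6, 0.2, 0.8]
grip_width: 0.001
```

```bash
python3 -m jog '[{"linear":[0.005,0,0],"rotation":[0,0,0],"grip":0},{"linear":[0.01,0,0],"rotation":[0,0,0],"grip":0},{"linear":[0.01,0,0],"rotation":[0,0,0],"grip":0}]'
```

```text
time_s: 8.43
eef_pos: [487.8, 49.5, 32.9]
ee_rot: [0.707, 0.028, 0.706, -0.032]
force: [-4.5, 1.4, 14.5]
grip_width: 0.003
```

```bash
python3 -m jog '[{"linear":[0.005,0,0],"rotation":[0,0,0],"grip":0},{"linear":[0.005,0,0],"rotation":[0,0,0],"grip":0},{"linear":[-0.05,0,0],"rotation":[0,0,0],"grip":0},{"linear":[-0.15,0,0],"rotation":[0,0,0],"grip":0},{"linear":[-0.3,0,0],"rotation":[0,0,0],"grip":0},{"linear":[-0.4,0,0],"rotation":[0,0,0],"grip":0},{"linear":[-0.4,0,0],"rotation":[0,0,0],"grip":0}]'
python3 - <<'E'
from h import *
import cv2
s,r=st();m=r.as_matrix();print(s["eef_pos"],s["force"],tool(np.array([524.5,319,150])-s["eef_pos"]))
p,d=capture("side")
cv2.imwrite("pics/s9.png",cv2.resize(p[140:260,200:340,::-1],None,fx=5,fy=5))
E
```

```text
time_s: 9.02
eef_pos: [490.4, 50.0, 158.8]
ee_rot: [0.711, 0.027, 0.702, -0.032]
force: [0.5, -0.1, 0.8]
grip_width: 0.001
[490.36946717  49.96151849 158.80741816] [ 0.50644022 -0.14782211  0.82629988] [0.02357516 0.90337533 0.03746383]
```

View pics/s9.png

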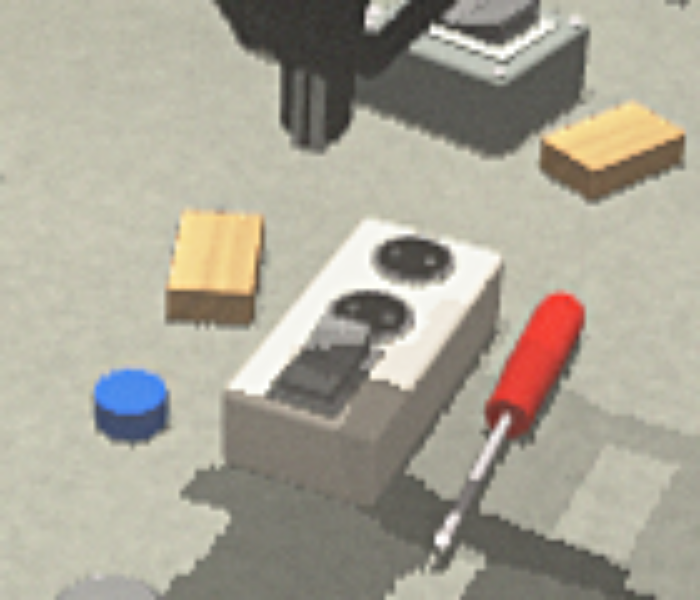

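The small rocker is on and the block hasn't moved. Next is the start button.

```bash
python3 -m jog '[{"linear":[0,0.903,0.037],"rotation":[0,0,0],"grip":0},{"linear":[0,0.903,0.037],"rotation":[0,0,0],"grip":0},{"linear":[0,0.903,0.037],"rotation":[0,0,0],"grip":0},{"linear":[0,0.903,0.037],"rotation":[0,0,0],"grip":0},{"linear":[0,0.903,0.037],"rotation":[0,0,0],"grip":0},{"linear":[0,0.903,0.037],"rotation":[0,0,0],"grip":0},{"linear":[0,0.903,0.037],"rotation":[0,0,0],"grip":0},{"linear":[0,0.903,0.037],"rotation":[0,0,0],"grip":0},{"linear":[0,0.903,0.037],"rotation":[0,0,0],"grip":0},{"linear":[0,0.903,0.037],"rotation":[0,0,0],"grip":0}]'
python3 - <<'E'
from h import *
s,r=st();m=r.as_matrix();print(s["eef_pos"],s["joints"],tool(np.array([524.5,319,70])-s["eef_pos"]))
E
```

```text
time_s: 9.9
eef_pos: [522.6, 318.1, 152.5]
ee_rot: [0.708, 0.027, 0.704, -0.033]
force: [-0.9, -0.2, 0.6]
grip_width: -0.002
[522.62413024 318.07693918 152.51855706] [ 0.36003241  0.54850531  1.29873385 -0.01027445  1.29232999  0.44780673] [0.27505531 0.00580776 0.00429379]
```

```bash
python3 -m jog '[{"linear":[0.1,0.004,0.005],"rotation":[0,0,0],"grip":0},{"linear":[0.2,0.004,0.005],"rotation":[0,0,0],"grip":0},{"linear":[0.28,0.004,0.005],"rotation":[0,0,0],"grip":0},{"linear":[0.28,0.004,0.005],"rotation":[0,0,0],"grip":0}]'
python3 - <<'E'
from h import *
import cv2
s,r=st();print(s["eef_pos"],s["force"],tool(np.array([524.5,319,52])-s["eef_pos"]))
p,d=capture("side");print(proj("side",s["eef_pos"]+[0,0,22]))
cv2.imwrite("pics/s10.png",cv2.resize(p[220:340,130:270,::-1],None,fx=5,fy=5))
E
```

```text
time_s: 10.23
eef_pos: [522.2, 315.9, 63.5]
ee_rot: [0.705, 0.026, 0.707, -0.035]
force: [-0.3, -0.1, -1.1]
grip_width: -0.003
[522.22780468 315.87098168  63.50090914] [-0.34815769 -0.12195365 -1.1409487 ] [0.03818329 0.0115157  0.00672704]
[195.37055651 281.76770534]
```

View pics/s10.png

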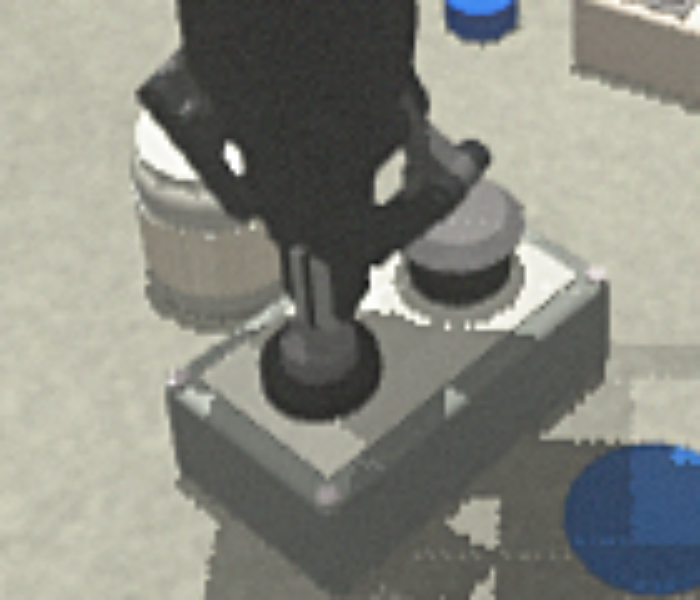

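```bash
python3 -m jog '[{"linear":[0.02,0.01,0.006],"rotation":[0,0,0],"grip":0},{"linear":[0.035,0.01,0.006],"rotation":[0,0,0],"grip":0},{"linear":[0.045,0.01,0.006],"rotation":[0,0,0],"grip":0},{"linear":[0.052,0.01,0.006],"rotation":[0,0,0],"grip":0},{"linear":[0.056,0.01,0.006],"rotation":[0,0,0],"grip":0},{"linear":[0.056,0.01,0.006],"rotation":[0,0,0],"grip":0}]'
```

```text
time_s: 10.78
eef_pos: [526.1, 319.4, 50.3]
ee_rot: [0.707, 0.027, 0.706, -0.034]
force: [-0.2, -0.9, 2.8]
grip_width: 0.003
```

```bash
python3 -m jog '[{"linear":[0.006,0,0],"rotation":[0,0,0],"grip":0},{"linear":[0.006,0,0],"rotation":[0,0,0],"grip":0}]'
```

```text
time_s: 10.95
eef_pos: [526.2, 319.4, 48.8]
ee_rot: [0.707, 0.027, 0.705, -0.034]
force: [0.0, -1.0, 3.0]
grip_width: -0.003
```

Contact is made and the spring force is rising. I'll press on to the stop.

```bash
python3 -m jog '[{"linear":[0.012,0,0],"rotation":[0,0,0],"grip":0},{"linear":[0.014,0,0],"rotation":[0,0,0],"grip":0},{"linear":[0.014,0,0],"rotation":[0,0,0],"grip":0}]'
```

```text
time_s: 11.2
eef_pos: [526.5, 319.6, 45.9]
ee_rot: [0.708, 0.027, 0.705, -0.034]
force: [-4.3, -2.1, 13.7]
grip_width: -0.004
```

```bash
python3 -m jog '[{"linear":[0.008,0,0],"rotation":[0,0,0],"grip":0},{"linear":[0.008,0,0],"rotation":[0,0,0],"grip":0},{"linear":[0.008,0,0],"rotation":[0,0,0],"grip":0}]'
```

```text
time_s: 11.45
eef_pos: [526.6, 319.6, 45.8]
ee_rot: [0.708, 0.027, 0.705, -0.034]
force: [-8.4, -4.7, 21.1]
grip_width: -0.003
```

It has bottomed out at the solid stop: 6 mm below contact, at 21 N. Now I'll release and retract.

```bash
python3 -m jog '[{"linear":[-0.03,0,0],"rotation":[0,0,0],"grip":0},{"linear":[-0.1,0,0],"rotation":[0,0,0],"grip":0},{"linear":[-0.22,0,0],"rotation":[0,0,0],"grip":0},{"linear":[-0.36,0,0],"rotation":[0,0,0],"grip":0},{"linear":[-0.5,0,0],"rotation":[0,0,0],"grip":0},{"linear":[-0.5,0,0],"rotation":[0,0,0],"grip":0},{"linear":[-0.5,0,0],"rotation":[0,0,0],"grip":0},{"linear":[-0.5,0,0],"rotation":[0,0,0],"grip":0}]'
python3 - <<'E'
from h import *
import cv2
s,r=st();print(s["eef_pos"],s["force"],s["dq"])
p,d=capture("side");cv2.imwrite("pics/s11.png",cv2.resize(p[100:352,150:486,::-1],None,fx=2.3,fy=2.3))
q,_=capture("top");a=cv2.imread("pics/top0.png")
cv2.imwrite("pics/t11.png",q[:,:,::-1])
E
```

```text
time_s: 12.12
eef_pos: [525.6, 320.9, 194.6]
ee_rot: [0.708, 0.027, 0.705, -0.034]
force: [0.1, 0.5, 0.3]
grip_width: -0.002
[525.5574869  320.93348508 194.62016912] [0.14324897 0.54897557 0.34131424] [ 0.00124155  0.02130243  0.02012903 -0.00247383  0.0024402  -0.00011118]
```

View pics/s11.png

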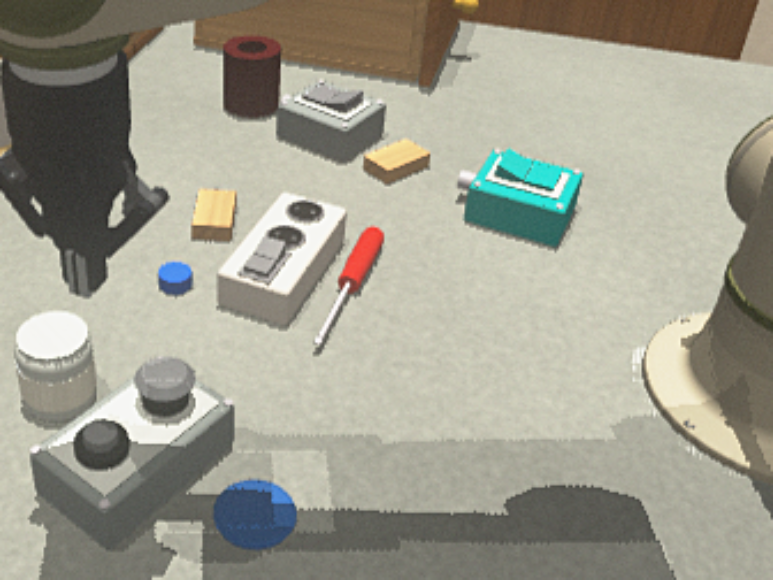

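View pics/t11.png

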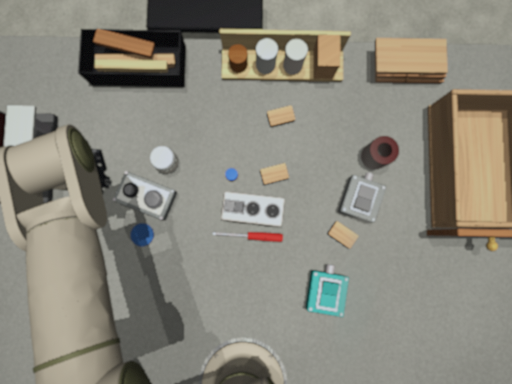

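Both rockers are on, with their near halves raised at (335,95) and (265,250) in the side view. Both buttons are up, nothing has moved, and the arm is clear.

```bash
python3 -c "
from rig import *
print(sense()['force']);print(finish_job())"
```

```text
[ 0.19909721  0.20775129 -0.33727616]
the job is handed in; nothing more can be done
None
```

I pressed the extractor rocker, then the socket rocker, then the start button, all with closed fingers, and handed the job in at about 12 s. `finish_job` reported no verdict.

**Presses:** Each one ended at a solid stop, with the force up to 18.5 N on the extractor rocker, 14.5 N on the socket rocker and 21 N on the start button. The button went down about 6 mm and I then let it go.

**Last checks:** The final side and top pictures show both rockers tipped to on and both buttons up. The socket block and bystanders look to be where they started; I compared these by eye only. The arm was well clear, with under 1 N on the tool.

**Disagreement:** The shut fingertips turned out to sit about 22 mm above the reported TCP. I allowed for this by going down in small steps and watching the force, and all three stops matched the given heights with that offset.

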